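# Close the loaded battery case

### The job

Put the loose battery pack into the empty cell of the sloping case, then put the lid on: its lower edge tucked under the keeper lip, its upper edge dropped in behind the upper stop so that it lies flat on the rim, centred from side to side. Last, swing the clamp down until its foot presses on the lid, and leave the other things on the table where they are.

Things in the scene. Friction and masses are not known exactly. Their poses are not given: they have to be found in the camera images.
- case: Grey open battery case fixed on a stand, sloping, upper end towards the robot. Origin: centre of its underside; x up the slope (24 degrees above level), y across, z square to the slope, out of its mouth. 130 (x) by 144 (y) mm outside, rim at z = 46 mm, floor 5 mm, walls 5 mm. The sides have no guides: centre the lid on the case in y.
- cells (a point): Centre of the middle cell's floor (case z = 5 mm). Two dividers along x, 4 mm thick and up to case z = 28 mm, make three cells, each 120 (x) by 42 (y) mm, centred at case y = -46, 0 and +46 mm. Two hold a pack, one is empty but for a thin paper slip.
- mouth (a point): Centre of the case's mouth at rim height. Round it sits a steel retaining frame, one piece, set anywhere within 6 mm up or down the slope (not told here: feel for it) and fast there. At the lower end its keeper: a wall, inner face at case x = -63 mm (+-6), with a 4 mm thick lip reaching 12 mm up the slope from it, underside 11 mm above the rim. Frame 158 mm wide.
- upper_end (a point): Point of the case at x = 64 mm on the rim, within 6 mm of the frame's upper stop: a bar rising 6 mm above the rim, 5 mm thick, its inner face 127 mm up the slope from the keeper wall. The lid (124 mm) so has 3 mm of play: it goes in lower edge first with its upper edge raised, is pushed home against the keeper wall, then lowered behind the stop onto the rim.
- pack_mid (a point): Centre of the loose battery pack, a black block 56 (x) by 32 (y) by 36 (z) mm, 150 g, standing on the table; its axes are the pack's, z up. In the case it must stand on the cell floor with its long side along the cell (either way round), its underside at the case's z = 5 mm; anywhere along the cell will do.
- pack_b_mid (a point): Centre of one of two equal packs already in the case, standing in a cell against the lower wall.
- pack_c_mid (a point): Centre of the other pack already in the case.
- lid: Loose flat aluminium lid, 124 (x) by 140 (y) by 4 mm, about 220 g, lying on the table; origin at the centre of its underside, z up through its knob. Either x end may go under the keeper. On the case, its underside lies at the case's z = 46 mm.
- lid_knob (a point): Centre of the lid's square black knob, 26 by 26 mm and 30 mm high (19 mm above the lid's underside; the knob stands on the lid from 4 to 34 mm), sides along the lid's x and y.
- clamp (a joint): Angle of the steel clamp on the case's upper end, rad: 0 = down, foot just on a seated 4 mm lid; grows as it swings up and over towards the robot; begins open at 1.75 to 2.05, ends at -0.08 and 2.1. It is stiff and stays where it is left: about 4 N at its grip bar moves it, and pressing it down with up to 15 N does no harm.
- clamp_hinge (a point): Centre of the clamp's hinge, fixed on the case at x = 112, z = 58 mm of the case's frame; the hinge axis is the case's y. Its bracket, 34 mm wide, spans case x = 68 to 121 mm and reaches up to z = 68 mm.
- clamp_grip (a point): Centre of the clamp's grip bar, a 12 mm round bar 50 mm long along the case's y, at the free end of the clamp arm, 74 mm from the hinge. Arm 14 mm wide and 8 mm thick, from hinge to bar. Clamp at angle a: the bar is at x = 112 - 74 cos a, z = 58 + 74 sin a mm of the case.
- mug: White mug, 80 mm wide, 92 high: leave alone. Origin at its foot.
- jar: Closed glass jar, 60 mm wide, 85 high: leave alone.
- spool: Grey spool, 56 mm wide, 42 high: leave alone.
- driver: Screwdriver lying on the table, about 200 mm long: leave alone.
- adaptor: Black mains adaptor block, 85 by 55 by 35 mm: leave alone.
Not all that is in view belongs to the job. Leave any pink or red look-alike of the part that bears pack_mid alone. What is shaped like the part that bears pack_c_mid but purple is not meant.

How it is judged:
By the outcome, as a careful person would: the job done as asked, in the order asked, and still so for the second after the job is handed in, with the robot touching nothing.
It also fails if it takes over 66 s, if anything falls off the work surface, if the arm or the gripper's body presses on something with over 40 N, if the wrist force passes 120 N, or if a joint passes its speed limit or range.

### The arm

A 6-joint arm with a two-finger parallel gripper is mounted at the origin on the work surface. World frame = base frame: x ahead of the robot, y to its left, z up, the work surface at z = 0. Lengths are in m, angles in rad, forces in N, time in s.
With the tool pointing down it reaches from about 0.275 to 0.75 m from the base axis. Payload 10.2 kg.
Tool frame: the origin (TCP) lies at the very end of the fingers, on their centre line; the grasp point (between the pads) lies behind it (bot.grip_depth is the x of the grasp point in the tool frame, in m); x points along the fingers, z is the direction in which the jaws open and shut, and the axes are right-handed (so a half turn about x gives the same grasp; the last joint's range is limited). The gripper opens to 88 mm and grips with 3 to 60 N. Pads are 18 mm wide; open, the fingers measure 123 mm over their backs; the gripper's body (75 mm by 187 mm) begins 45 mm behind the grasp point.
Start: joints at [-1.534, 0.313, 1.498, -0, 1.331, -0.223], TCP at [0.135, -0.507, 0.239] pointing down, gripper open.
Joint ranges: [-2.94, 2.94], [-0.97, 2.17], [0.19, 2.56], [-1.23, 4.37], [0.02, 3.11], [-2.88, 2.88]. Speed limits (rad/s): [2.39, 2.39, 3.01, 3.14, 3.14, 3.14].

### API

Orientations are given as a unit quaternion [x, y, z, w].
In Python, from workcell import bot gives the robot as it stands. Calls block until the motion is done:
- bot.move_ptp(position, orientation): joint-space move of the TCP to a pose.
- bot.move_l(position, max_speed=0.15, frame=None, stop_force=None): straight line of the TCP; frame=None keeps the orientation; max_speed is the mean speed in m/s. With stop_force (N) it stops when the force on the tool has changed by that much, and returns True; else False.
- bot.movej(angles): joint-space move.
- bot.let_go() and bot.clamp(force=None): open the fingers fully, or close them until they stop; force is the grip in N (None keeps the last).
- bot.sleep(seconds).
- bot.inverse_kinematics(position, orientation): joint angles nearest the present ones, or None.
- bot.read_camera(name): name is "side" or "top"; returns a dict with "color" (400x640x3 uint8, blue, green, red), "range_z" (400x640 float32, m along the optical axis (not along the pixel's ray), 0 where there is no reading), "camera_matrix" (3x3 intrinsics, pixels), "R" (3x3) and "t" (3): a world point X has camera coordinates R X + t. Camera axes: x right, y down, z forward; pixel columns grow to the right and rows downward; lengths in m; the calibration is good to about 2 mm. A picture is of the moment at which its call begins.
A pose or a line that the arm cannot do raises bot.MotionError and nothing moves.
- bot.hand_in(): hands the job in, once; it reports no verdict.
Trained networks look in a picture, given as the dict that the camera call returned (one of the last four; its "shot" number tells which), for a name from the list of things; names that differ only in an ending like _2 or _b are one class to them, and where a whole thing is asked for, a point or a joint stands for the part that bears it (a point fixed in the world has none). Each returns a list of dicts, best first, with "p" (0 to 1); they miss things now and then, are a little off and sometimes report something else, mostly with a low value. They report only what shows in the picture. A call takes as long as a camera call. They do not tell look-alikes from the thing itself.
- bot.boxes_of(query, picture): "rect" ([centre column, centre row, width, height] in pixels, round what is visible of it).
- bot.spot_point(query, picture): "at" ([row, column] in pixels: a listed point, or the origin of a listed thing).
Readings, each from a call of its own:
- bot.read_time_s(): time.
- bot.read_joints(): joint angles.
- bot.read_qd(): joint speeds.
- bot.read_tau(): joint torques, N m.
- bot.read_eef_pos(): TCP position.
- bot.read_eef_rot(): TCP orientation.
- bot.read_contact_force(): force on the tool from outside, world axes, zero at the start.
- bot.read_wrist_torque(): the same for the moment, N m.
- bot.read_finger_gap(): finger opening in m.
Only numpy, scipy, OpenCV 4.12 (cv2) and the standard library are available. Lean on these libraries where they do the work, as an engineer would, in place of code of your own. Each camera call takes 0.05 s, during which the arm holds its last target.

## Working session

There is one attempt and no reset: what is moved stays moved. The work goes in short steps, each a Python script; the robot and the scene stay as the last script left them, time stands still between calls to the robot, and variables do not carry over. Pictures are saved under pics/ and viewed, and the job is handed in when it is done.

```bash
ls; mkdir -p pics; python3 - <<'E'
from workcell import bot
import cv2,numpy as np,pickle
for n in ("top","side"):
    p=bot.read_camera(n); cv2.imwrite(f"pics/{n}0.png",p["color"]); pickle.dump(p,open(f"{n}0.pkl","wb"))
    print(n,p["camera_matrix"].tolist(),p["R"].round(3).tolist(),p["t"].round(3).tolist())
    for q in ["case","cells","mouth","upper_end","pack_mid","lid","lid_knob","clamp_hinge","clamp_grip"]:
        r=bot.spot_point(q,p)
        out=[]
        for d in r[:5]:
            a=d["at"]; i,j=int(round(a[0])),int(round(a[1])); 
            z=p["range_z"][min(max(i,0),399),min(max(j,0),639)]
            K=p["camera_matrix"]; c=np.linalg.inv(K)@[a[1],a[0],1]*z
            out.append((round(d["p"],2),[round(float(x)) for x in a],(p["R"].T@(c-p["t"])).round(3).tolist()))
        print(q,out)
print(bot.read_time_s(),bot.grip_depth,bot.read_eef_rot())
E
```

```text
pics
top [[437.40459610728675, 0.0, 320.34297872317205], [0.0, 437.40459610728675, 202.12097655007776], [0.0, 0.0, 1.0]] [[-0.021, -1.0, 0.014], [-0.992, 0.019, -0.121], [0.121, -0.016, -0.993]] [0.093, 0.615, 1.132]
case [(0.81, [216, 361], [0.578, -0.026, 0.05])]
cells [(0.67, [214, 366], [0.582, -0.04, 0.048])]
mouth [(0.63, [208, 364], [0.596, -0.031, 0.076])]
upper_end [(0.74, [231, 365], [0.534, -0.028, 0.109]), (0.73, [161, 418], [0.719, -0.181, 0.062])]
pack_mid [(0.68, [254, 227], [0.485, 0.328, 0.035]), (0.56, [263, 192], [0.463, 0.421, 0.035]), (0.52, [265, 260], [0.453, 0.243, 0.034])]
lid [(0.89, [226, 450], [0.548, -0.271, 0.02]), (0.5, [215, 364], [0.58, -0.034, 0.047])]
lid_knob [(0.81, [228, 457], [0.542, -0.284, 0.035])]
clamp_hinge [(0.77, [243, 362], [0.502, -0.014, 0.17]), (0.22, [232, 365], [0.531, -0.027, 0.114])]
clamp_grip [(0.59, [239, 366], [0.51, -0.016, 0.225])]
side [[367.4285018107792, 0.0, 322.12756871822074], [0.0, 367.4285018107792, 195.26546909094805], [0.0, 0.0, 1.0]] [[-0.99, -0.142, 0.016], [-0.12, 0.766, -0.631], [0.078, -0.627, -0.775]] [0.619,
[... 153 characters left out ...]
3])]
mouth [(0.71, [172, 333], [0.603, -0.035, 0.076])]
upper_end [(0.85, [168, 361], [0.533, -0.028, 0.111])]
pack_mid [(0.88, [377, 383], [0.451, 0.426, 0.036]), (0.82, [292, 387], [0.448, 0.255, 0.035]), (0.75, [193, 325], [0.615, 0.041, 0.082]), (0.55, [328, 366], [0.487, 0.339, 0.033])]
lid [(0.82, [138, 362], [0.536, -0.262, 0.003])]
lid_knob [(0.82, [129, 358], [0.553, -0.268, 0.029]), (0.57, [147, 295], [0.732, -0.168, 0.02]), (0.35, [182, 339], [0.585, -0.022, 0.055]), (0.31, [134, 363], [0.536, -0.273, 0.01])]
clamp_hinge [(0.88, [166, 378], [0.495, -0.004, 0.151])]
clamp_grip [(0.61, [138, 378], [0.505, -0.018, 0.223])]
1.0 -0.0187 [ 0.43102549  0.56055375 -0.4310323   0.5605423 ]
```

View pics/top0.png

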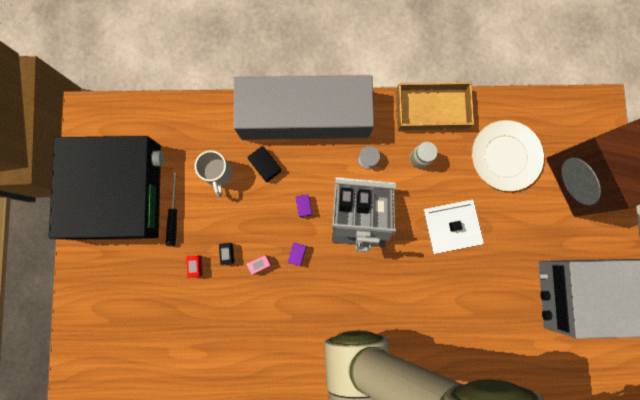

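View pics/side0.png

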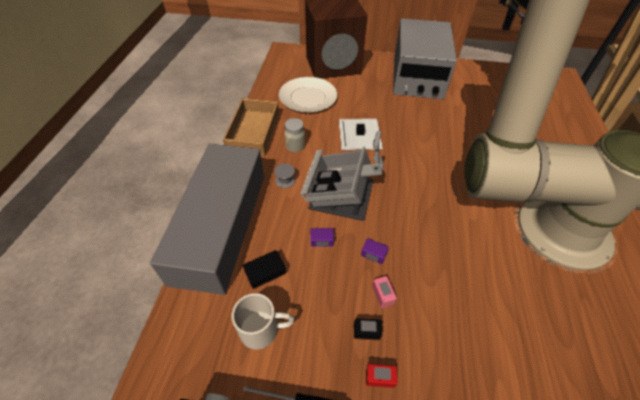

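```bash
python3 - <<'E'
import cv2,numpy as np
a=cv2.imread("pics/top0.png")[150:290,150:500]; b=cv2.imread("pics/side0.png")[100:240,250:450]
cv2.imwrite("pics/topc.png",cv2.resize(a[:, 150:],None,fx=4,fy=4,interpolation=2))
cv2.imwrite("pics/packc.png",np.vstack([cv2.resize(cv2.imread("pics/top0.png")[230:290,160:300],None,fx=5,fy=4.5,interpolation=2),]))
cv2.imwrite("pics/sidec.png",cv2.resize(b,None,fx=4,fy=4,interpolation=2))
E
```

```text
(no output)
```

View pics/topc.png

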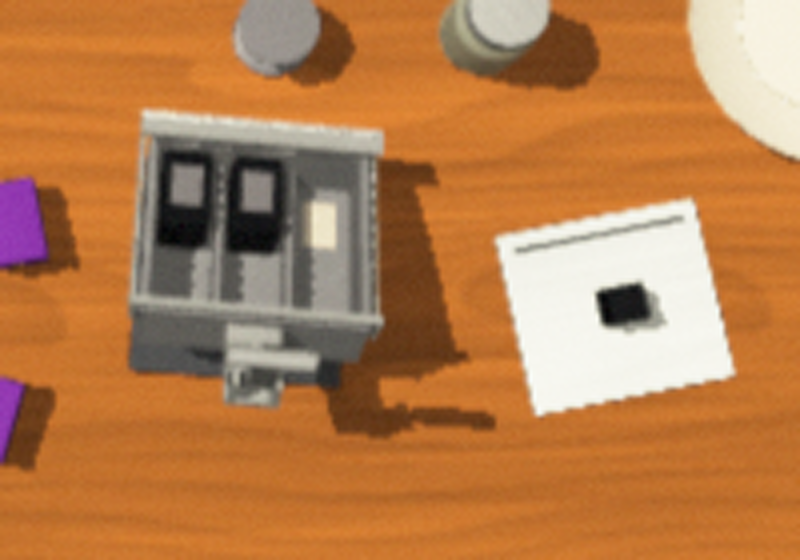

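View pics/packc.png

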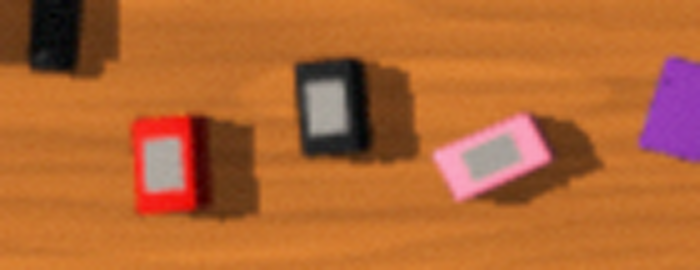

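View pics/sidec.png

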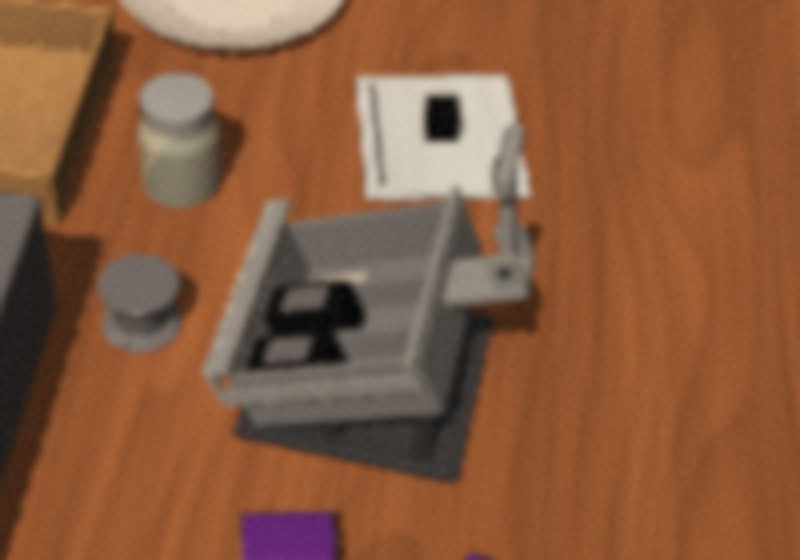

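Black pack in the top view at (col 227, row 254) and in the side view at (366, 328): it is black, 56x32-sized and has a grey label. The look-alikes are red (193, 265), pink (259, 264) and purple (304, 206) and (297, 254). The big black block at (265, 163) is the adaptor. The crop confirms that the black one is the loose pack. The empty cell is the right one in the top view, (380, 206), with the paper slip; that is case y = +46. Next I fit the exact poses.

```bash
cat > fit.py <<'E'
import numpy as np,pickle,cv2
from scipy.optimize import least_squares
def cloud(p):
    K=p["camera_matrix"]; z=p["range_z"]; v,u=np.mgrid[:400,:640]
    c=np.stack([(u-K[0,2])/K[0,0]*z,(v-K[1,2])/K[1,1]*z,z],-1)
    return (c-p["t"])@p["R"], z>0
def box(P,lo,hi):
    c=(np.array(lo)+hi)/2; h=(np.array(hi)-lo)/2
    q=np.abs(P-c)-h
    return np.linalg.norm(np.maximum(q,0),axis=-1)+np.minimum(q.max(-1),0)
def caseR(yaw,t=np.radians(24)):
    x=np.array([np.cos(t)*np.cos(yaw),np.cos(t)*np.sin(yaw),np.sin(t)])
    y=np.array([-np.sin(yaw),np.cos(yaw),0]); return np.stack([x,y,np.cross(x,y)],1)
def sdf(P,d):  # P in mm, case frame
    B=[([-65,-72,0],[65,72,5]),([-65,-72,0],[-60,72,46]),([60,-72,0],[65,72,46]),([-65,-72,0],[65,-67,46]),([-65,67,0],[65,72,46]),
       ([-60,-25,0],[60,-21,28]),([-60,21,0],[60,25,28]),
       ([-60,-62,5],[-4,-30,41]),([-60,-16,5],[-4,16,41]),
       ([-68+d,-79,46],[-63+d,79,61]),([-68+d,-79,57],[-51+d,79,61]),([64+d,-79,46],[69+d,79,52])]
    return np.min([box(P,*b) for b in B],0)
if __name__=="__main__":
    for names in (["top"],["side"],["top","side"]):
        Q=[]
        for n in names:
            p=pickle.load(open(f"{n}0.pkl","rb")); X,ok=cloud(p)
            # table level check
            m=ok&(abs(X[...,0]-.45)<.05)&(abs(X[...,1]+.1)<.04)&(abs(X[...,2])<.02); print(n,"table z",np.median(X[m][:,2]).round(4), X[m][:,2].std().round(4))
            m=ok&(np.linalg.norm(X[...,:2]-[.585,-.03],axis=-1)<.14)&(X[...,2]>.02)
            Q.append(X[m])
        Q=np.concatenate(Q)
        best=None
        def f(s):
            P=(Q*1000-s[:3])@caseR(s[3]); 
            keep=(P[:,2]>2)&(P[:,2]<70)&(P[:,0]<72)&(P[:,0]>-80)
            r=sdf(P,s[4]); r[~keep]=6; return np.clip(r,-6,6)
        for d in(-4,0,4):
          for dy in (-6,6):
            r=least_squares(f,[585,-30+dy,40,np.pi+.05,d],x_scale=[1,1,1,.01,1],loss="soft_l1",diff_step=1e-5)
            if best is None or r.cost<best.cost: best=r
        print(names,len(Q),best.cost,best.x.round(3),np.median(abs(best.fun)).round(2))
E
python3 fit.py
```

```text
top table z 0.0 0.0025
['top'] 3767 4763.001906122988 [576.611 -28.175  45.922   3.036  -5.603] 1.13
side table z -0.0006 0.002
['side'] 3542 4632.997917840261 [575.747 -22.544  44.531   3.034  -5.678] 0.99
top table z 0.0 0.0025
side table z -0.0006 0.002
['top', 'side'] 7309 10080.515178997597 [576.11  -27.091  45.451   3.035  -5.576] 1.15
```

```bash
cat > rects.py <<'E'
import numpy as np,pickle,cv2
def plane(p,uv,z0):
    K=p["camera_matrix"]; c=np.c_[uv,np.ones(len(uv))]@np.linalg.inv(K).T
    o=-p["R"].T@p["t"]; d=c@p["R"]; return o+d*((z0-o[2])/d[:,2])[:,None]
for n in("top","side"):
    p=pickle.load(open(f"{n}0.pkl","rb")); im=p["color"].astype(int)
    S=8; 
    sc=cv2.resize(p["color"],None,fx=S,fy=S,interpolation=cv2.INTER_CUBIC).astype(int)
    for nm,c,win,z0 in (("lid",(453,226) if n=="top" else (361,134),40,.004),("pack",(227,254) if n=="top" else (366,328),22,.036),("knob",(456,226) if n=="top" else (361,129),14,.034)):
        x0,y0=(c[0]-win)*S,(c[1]-win)*S; w=sc[y0:y0+2*win*S,x0:x0+2*win*S]
        if nm=="lid": m=(w.min(-1)>110)
        else: m=(w.max(-1)<75)
        if nm=="lid": m=cv2.morphologyEx(m.astype(np.uint8),cv2.MORPH_CLOSE,np.ones((60,60)))
        m=m.astype(np.uint8)
        cs,_=cv2.findContours(m,cv2.RETR_EXTERNAL,cv2.CHAIN_APPROX_NONE); cs=max(cs,key=cv2.contourArea)
        uv=(cs[:,0,:]+[x0,y0]+.5)/S-.5
        X=plane(p,uv,z0)[:,:2]*1000
        (cx,cy),(a,b),ang=cv2.minAreaRect(X.astype(np.float32))
        print(n,nm,round(cx,1),round(cy,1),round(a,1),round(b,1),"ang",round(ang,2))
E
python3 rects.py
```

```text
top lid 547.5 -283.0 128.2 143.7 ang 9.94
top pack 484.8 329.4 56.1 37.2 ang 5.05
top knob 546.5 -279.2 23.1 31.7 ang 10.04
side lid 537.7 -232.0 128.0 246.2 ang 10.25
side pack 484.7 336.5 58.9 48.4 ang 5.69
side knob 546.5 -265.5 23.7 47.6 ang 4.81
```

```bash
cat > f2.py <<'E'
from fit import *
def sd2(P,d):
    B=[([-65,-72,0],[65,72,5]),([-65,-72,0],[-60,72,46]),([60,-72,0],[65,72,46]),([-65,-72,0],[65,-67,46]),([-65,67,0],[65,72,46]),
       ([-60,-25,0],[60,-21,28]),([-60,21,0],[60,25,28]),
       ([-68+d,-79,46],[-63+d,79,61]),([-68+d,-79,57],[-51+d,79,61]),([64+d,-79,46],[69+d,79,52])]
    return np.min([box(P,*b) for b in B],0)
for n in ("top","side"):
    p=pickle.load(open(f"{n}0.pkl","rb")); X,ok=cloud(p)
    dark=p["color"].max(-1)<90
    m=ok&(np.linalg.norm(X[...,:2]-[.585,-.03],axis=-1)<.14)&(X[...,2]>.02)
    dz=np.abs(cv2.Laplacian(p["range_z"],cv2.CV_32F)); 
    Q=X[m]
    for y in range(-36,-14,3):
        def f(s,full=False):
            P=(Q*1000-[s[0],y,s[1]])@caseR(s[2])
            inpack=(P[:,2]>8)&(P[:,2]<46)&(P[:,0]<0)&(P[:,0]>-60)&(P[:,1]<20)
            keep=(P[:,2]>3)&(P[:,2]<64)&(P[:,0]<71)&(P[:,0]>-72)&~inpack&(abs(P[:,1])<84)
            r=np.clip(sd2(P,s[3]),-5,5)*keep
            return (r,P,keep) if full else r
        best=min((least_squares(f,[577,45,3.035,d],x_scale=[1,1,.01,1],loss="soft_l1",diff_step=1e-5) for d in(-5,0,5)),key=lambda r:r.cost)
        k=f(best.x,True)[2].sum()
        print(n,y,round(best.cost/k,3),k,best.x.round(3))
E
python3 f2.py
```

```text
top -36 1.034 2220 [576.25   46.053   3.031  -5.065]
top -33 0.906 2221 [576.79   46.222   3.038  -5.145]
top -30 0.641 2254 [577.001  46.199   3.033  -4.934]
top -27 0.653 2287 [577.304  46.141   3.029  -4.559]
top -24 0.715 2285 [577.674  46.156   3.032  -4.772]
top -21 1.002 2296 [577.949  46.128   3.025  -4.183]
top -18 1.215 2258 [578.241  46.161   3.026  -5.128]
top -15 1.32 2252 [578.565  46.139   3.028  -5.124]
side -36 2.109 1876 [575.191  45.92    3.031  -2.069]
side -33 1.974 2039 [575.112  45.008   3.04   -5.63 ]
side -30 1.253 2116 [575.483  44.689   3.036  -5.335]
side -27 0.57 2141 [575.45   44.589   3.033  -5.579]
side -24 0.619 2142 [575.924  44.626   3.033  -5.485]
side -21 0.722 2142 [575.961  44.888   3.032  -5.842]
side -18 1.482 2100 [574.838  46.422   2.967  -6.237]
side -15 1.974 2144 [576.896  44.879   3.034  -5.139]
```

```bash
cat > h.py <<'E'
import numpy as np,json
from scipy.spatial.transform import Rotation as Ro
from workcell import bot
from fit import caseR
C=json.load(open("case.json"))  # o (mm), yaw
R=caseR(C["yaw"]); O=np.array(C["o"])/1000
def c2w(p): return O+R@(np.array(p,float)/1000)
def w2c(p): return R.T@(np.array(p)-O)*1000
def quat(u,j):
    u=np.array(u,float);u/=np.linalg.norm(u); j=np.array(j,float); j-=u*(u@j); j/=np.linalg.norm(j)
    return Ro.from_matrix(np.stack([u,np.cross(j,u),j],1)).as_quat()
def cq(th,jaw="y",s=1): # tool dir in case xz plane: th deg from -x towards -z (90: along -z)
    t=np.radians(th); u=R@np.array([-np.cos(t),0,-np.sin(t)])
    return quat(u, s*R@(np.array([0,1,0]) if jaw=="y" else np.array([np.sin(t),0,-np.cos(t)])))
def best(pos,qf):
    q0=bot.read_joints(); r=[]
    for s in(1,-1):
        q=qf(s); a=bot.inverse_kinematics(list(pos),list(q))
        if a is not None: r.append((abs(np.array(a)-q0).max(),s,q,a))
    r.sort(key=lambda t:t[0]); return r
def st(m=""): print(m,"t",round(bot.read_time_s(),2),"tcp",np.round(bot.read_eef_pos(),4),"case",w2c(bot.read_eef_pos()).round(1),"F",np.round(bot.read_contact_force(),1),"gap",round(bot.read_finger_gap(),4),flush=True)
E
echo '{"o":[576.3,-26.8,45.4],"yaw":3.033}' > case.json
python3 - <<'E'
from h import *
# reachability checks
D=[0,0,-1]
yax=R[:,1]
for nm,pos,qf in [("sideA",c2w([0,130,30]),lambda s:quat(D,s*R[:,0]*[1,1,0])),
 ("sideB",c2w([0,-130,30]),lambda s:quat(D,s*R[:,0]*[1,1,0])),
 ("pack",[.485,.331,.028],lambda s:quat(D,[-s*np.sin(.088),s*np.cos(.088),0])),
 ("placehi",c2w([-10,46,130]),lambda s:cq(90,"y",s)),("place",c2w([-10,46,47.5]),lambda s:cq(90,"y",s)),
 ("lid",[.547,-.281,.007],lambda s:quat(D,[-s*np.sin(.174),s*np.cos(.174),0])),
 ("lidhi",c2w([20,0,130]),lambda s:cq(80,"y",s)),("lidp",c2w([0,0,55]),lambda s:cq(100,"y",s)),("lid0",c2w([0,0,55]),lambda s:cq(90,"y",s)),
 ("cl40",c2w([150,0,128]),lambda s:cq(40,"y",s)),("cl60",c2w([150,0,128]),lambda s:cq(60,"y",s)),("cl80",c2w([38,0,64]),lambda s:cq(80,"y",s))]:
    print(nm,np.round(pos,3),[(t[1],np.round(t[3],2).tolist()) for t in best(pos,qf)])
st()
E
```

```text
sideA [ 0.574 -0.157  0.073] [(-1, [-0.46, 0.63, 1.46, -0.0, 1.04, -0.36]), (1, [-0.46, 0.63, 1.46, -0.0, 1.04, 2.79])]
sideB [0.603 0.101 0.073] [(-1, [-0.03, 0.66, 1.41, -0.0, 1.07, 0.08])]
pack [0.485 0.331 0.028] [(1, [0.4, 0.68, 1.52, -0.0, 0.94, -1.26]), (-1, [0.4, 0.68, 1.52, -0.0, 0.94, 1.88])]
placehi [ 0.633 -0.079  0.16 ] [(-1, [-0.28, 0.89, 0.82, -0.07, 1.85, -1.75]), (1, [-0.28, 0.89, 0.82, -0.07, 1.85, 1.39])]
place [ 0.6   -0.076  0.085] [(-1, [-0.29, 0.87, 1.05, -0.07, 1.63, -1.74]), (1, [-0.29, 0.87, 1.05, -0.07, 1.63, 1.4])]
lid [ 0.547 -0.281  0.007] [(-1, [-0.66, 0.76, 1.43, -0.0, 0.95, 0.73]), (1, [-0.66, 0.76, 1.43, -0.0, 0.95, -2.41])]
lidhi [ 0.611 -0.031  0.172] [(-1, [-0.23, 0.7, 1.09, -0.03, 1.59, -1.69]), (1, [-0.23, 0.7, 1.09, -0.03, 1.59, 1.45])]
lidp [ 0.599 -0.029  0.096] [(-1, [-0.22, 0.96, 0.91, -0.06, 1.87, -1.68]), (1, [-0.22, 0.96, 0.91, -0.06, 1.87, 1.46])]
lid0 [ 0.599 -0.029  0.096] [(-1, [-0.22, 0.85, 1.07, -0.05, 1.65, -1.68]), (1, [-0.22, 0.85, 1.07, -0.05, 1.65, 1.46])]
cl40 [ 0.492 -0.018  0.223] [(1, [-0.32, 0.04, 1.94, 0.14, 0.72, 1.27]), (-1, [-0.32, 0.04, 1.94, 0.14, 0.72, -1.87])]
cl60 [ 0.492 -0.018  0.223] [(-1, [-0.28, 0.2, 1.69, 0.02, 1.15, -1.75]), (1, [-0.28, 0.2, 1.69, 0.02, 1.15, 1.39])]
cl80 [ 0.568 -0.026  0.119] [(-1, [-0.24, 0.65, 1.32, -0.03, 1.41, -1.69]), (1, [-0.24, 0.65, 1.32, -0.03, 1.41, 1.45])]
 t 1.0 tcp [ 0.1348 -0.5074  0.2387] case [432.  525.6  19.3] F [-0.9 -0.6 -0.1] gap 0.0883
```

```bash
python3 - <<'E'
from h import *
D=[0,0,-1]; qf=lambda s:quat(D,s*R[:,0]*[1,1,0])
bot.clamp(20)
a=c2w([0,106,32]); q=best(a,qf)[0][2]
up=a+[0,0,.13]
bot.move_ptp(list(up),list(q)); bot.move_l(list(a),max_speed=.25); st("A")
print(bot.move_l(list(c2w([0,70,32])),max_speed=.03,stop_force=3)); st("touchA")
bot.move_l(list(c2w([0,100,32])),max_speed=.2)
bot.move_l(list(c2w([0,100,32])+[0,0,.13]),max_speed=.3)
b=c2w([0,-106,32]); 
bot.move_l(list(b+[0,0,.13]),max_speed=.35); bot.move_l(list(b),max_speed=.25)
print(bot.move_l(list(c2w([0,-70,32])),max_speed=.03,stop_force=3)); st("touchB")
bot.move_l(list(c2w([0,-100,32])),max_speed=.2)
bot.move_l(list(c2w([0,-100,32])+[0,0,.1]),max_speed=.3); st()
E
```

```text
A t 5.05 tcp [ 0.5784 -0.1342  0.0759] case [-1.000e-01  1.065e+02  3.350e+01] F [ 0.3 -0.6  0.8] gap 0.0
True
touchA t 5.72 tcp [ 0.5795 -0.1175  0.0746] case [-0.  89.9 32. ] F [-1.1 -3.3  3.1] gap 0.0008
True
touchB t 8.68 tcp [0.5986 0.0584 0.0745] case [  0.  -87.1  31.9] F [0.1 3.6 2.4] gap 0.0003
 t 9.41 tcp [0.6001 0.0708 0.175 ] case [ 40.8 -99.6 123.7] F [ 0.  -0.5 -0.3] gap 0.0003
```

```bash
echo '{"o":[576.15,-28.2,45.4],"yaw":3.033}' > case.json
python3 - <<'E'
from h import *
import cv2
D=[0,0,-1]; qf=lambda s:quat(D,[-s*np.sin(.09),s*np.cos(.09),0])
bot.let_go()
a=np.array([.485,.3315,.028]); q=quat(D,[-np.sin(.09),np.cos(.09),0])
bot.move_ptp(list(a+[0,0,.07]),list(q)); bot.move_l(list(a),max_speed=.12,stop_force=8); st("at")
bot.clamp(25); st("grip")
bot.move_l(list(a+[0,0,.15]),max_speed=.2); st("up")
p=bot.read_camera("side"); cv2.imwrite("pics/s1.png",cv2.resize(p["color"][150:380,280:480],None,fx=3,fy=2.6))
E
```

```text
at t 12.64 tcp [0.4855 0.3315 0.0287] case [ 111.1 -347.8  -67.8] F [ 0.2 -0.1 -0.8] gap 0.088
grip t 13.53 tcp [0.485  0.3315 0.028 ] case [ 111.3 -347.8  -68.6] F [-0.5  0.3  0.5] gap 0.0314
up t 14.43 tcp [0.4845 0.3312 0.1767] case [ 172.2 -347.4   67. ] F [-0.2  1.1 -1.5] gap 0.0314
```

View pics/s1.png

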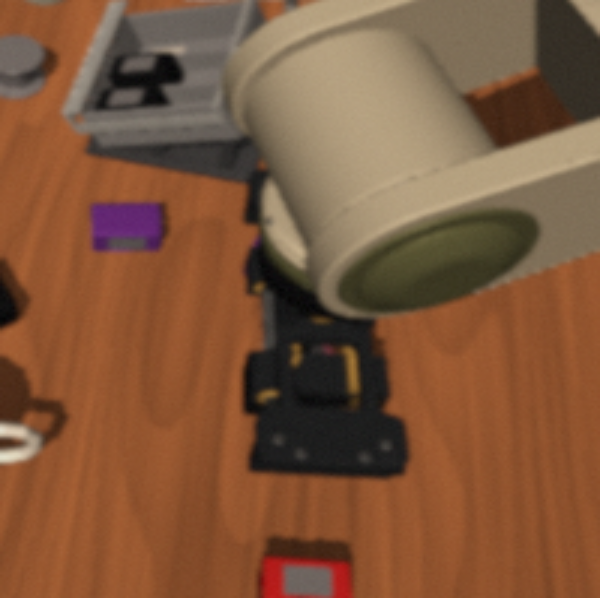

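```bash
python3 - <<'E'
from h import *
import cv2
a=c2w([-10,46,150]); r=best(a,lambda s:cq(90,"y",s))[0]; q=r[2]
bot.move_ptp(list(a),list(q)); 
p=bot.read_camera("top")
bot.move_l(list(c2w([-10,46,75])),max_speed=.2); bot.sleep(.1);st("hover")
print(bot.move_l(list(c2w([-10,46,47.5])),max_speed=.04,stop_force=6)); bot.sleep(.1); st("down")
p=bot.read_camera("side"); cv2.imwrite("pics/s2.png",cv2.resize(p["color"][80:230,250:450],None,fx=4,fy=4))
p=bot.read_camera("top"); cv2.imwrite("pics/t2.png",cv2.resize(p["color"][150:270,300:460],None,fx=5,fy=5))
E
```

```text
hover t 16.79 tcp [ 0.6117 -0.0782  0.1115] case [-10.3  45.9  77. ] F [ 0.5  0.8 -1.3] gap 0.0317
False
down t 17.73 tcp [ 0.5996 -0.0771  0.085 ] case [-10.1  46.   47.8] F [-0.2  0.1 -0.7] gap 0.0318
```

View pics/s2.png

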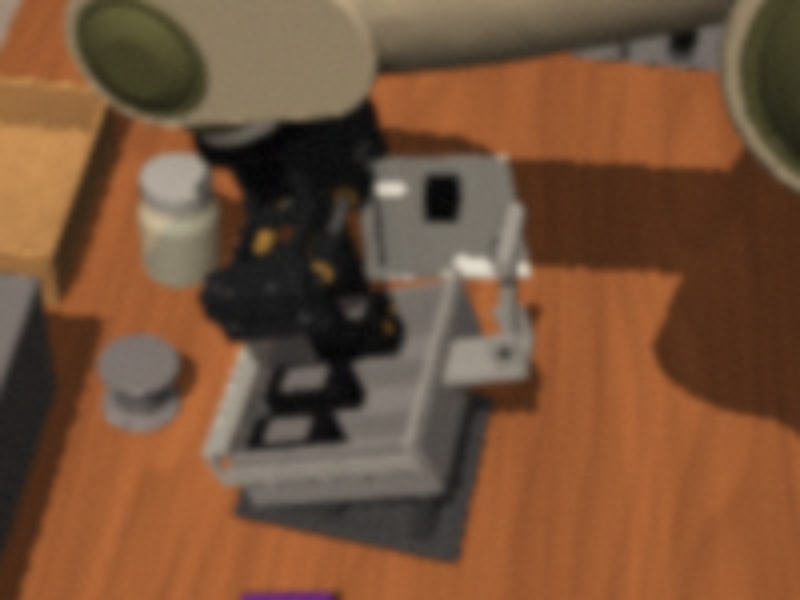

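View pics/t2.png

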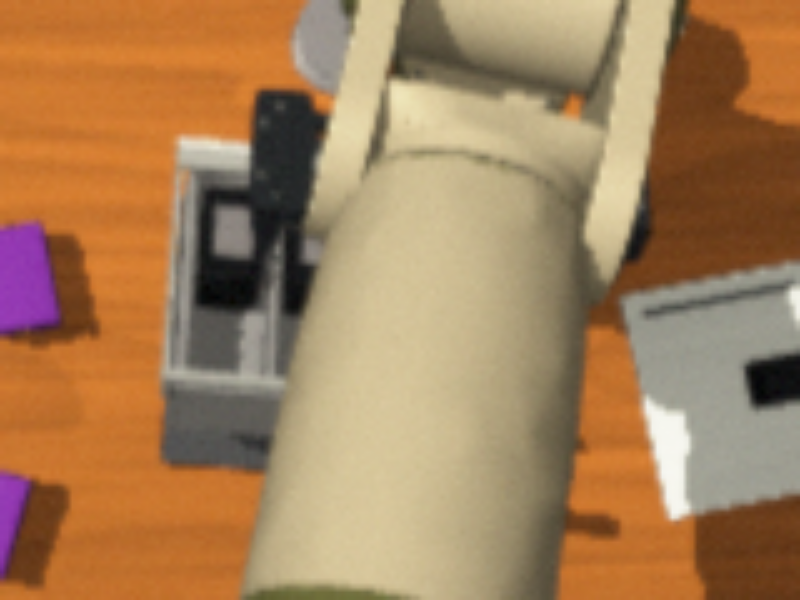

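```bash
python3 - <<'E'
from h import *
import cv2,pickle
bot.let_go(); st("rel")
bot.move_l(list(c2w([-10,46,120])),max_speed=.3)
D=[0,0,-1]
a=np.array([.547,-.2815,.007]); r=best(a,lambda s:quat(D,[-s*np.sin(.174),s*np.cos(.174),0]))[0]
bot.move_ptp(list(a+[0,0,.12]),list(r[2])); st("above lid")
p=bot.read_camera("side"); pickle.dump(p,open("side3.pkl","wb")); cv2.imwrite("pics/s3.png",cv2.resize(p["color"][80:230,250:450],None,fx=4,fy=4))
p=bot.read_camera("top"); pickle.dump(p,open("top3.pkl","wb"));cv2.imwrite("pics/t3.png",cv2.resize(p["color"][150:270,320:480],None,fx=5,fy=5))
E
```

```text
rel t 18.77 tcp [ 0.5994 -0.077   0.0847] case [-10.   46.   47.5] F [ 0.4  0.1 -0.4] gap 0.0881
above lid t 20.04 tcp [ 0.5473 -0.2806  0.1266] case [ 34.3 254.   73.6] F [1.  1.5 0.5] gap 0.0878
```

View pics/s3.png

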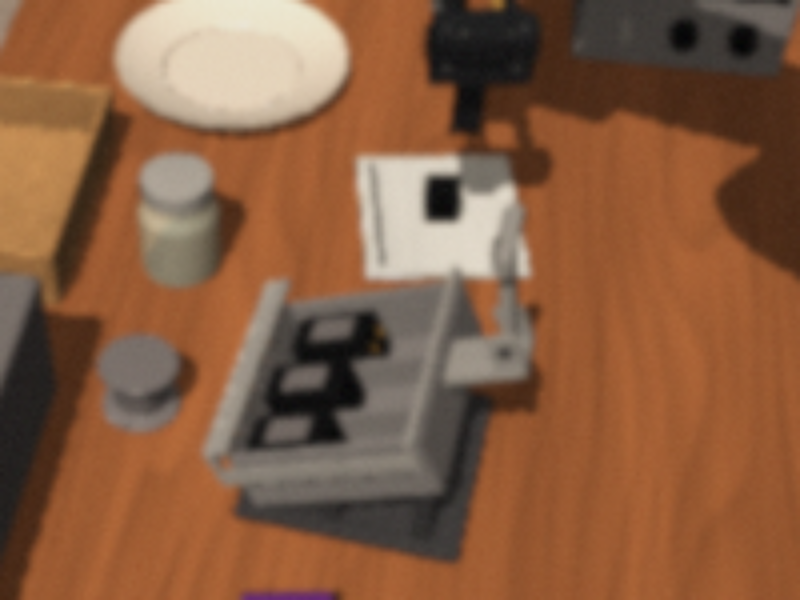

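View pics/t3.png

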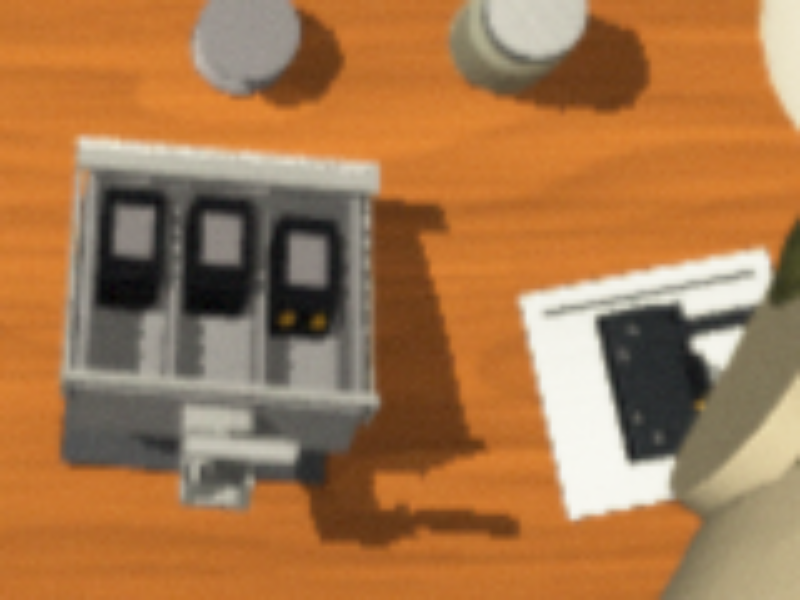

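The pack stands in the third cell (top crop (305, 275)). I check that it is seated and refine the lid pose before grasping.

```bash
python3 - <<'E'
from fit import *
import json
C=json.load(open("case.json"));R=caseR(C["yaw"])
for n in("top","side"):
    p=pickle.load(open(f"{n}3.pkl","rb"));X,ok=cloud(p); P=(X*1000-C["o"])@R
    for y in(-46,0,46):
        m=ok&(abs(P[...,1]-y)<10)&(P[...,2]>34)&(P[...,2]<60)&(P[...,0]<20)&(P[...,0]>-46)
        q=P[m]; q=q[q[:,0]<q[:,0].max()-4]; c=np.polyfit(q[:,0],q[:,2],1); print(n,y,len(q),"z med",np.median(q[:,2]).round(1),"slope",c[0].round(3),"x",np.percentile(q[:,0],[2,98]).round(0))
    # lid rect refined: fit points on knob top
    m=ok&(abs(X[...,0]-.547)<.04)&(abs(X[...,1]+.282)<.04)&(X[...,2]>.026)&(X[...,2]<.042)
    print("knob",X[m].mean(0).round(4),m.sum())
p=pickle.load(open("top0.pkl","rb"));X,ok=cloud(p)
m=ok&(abs(X[...,0]-.547)<.04)&(abs(X[...,1]+.282)<.04)&(X[...,2]>.026)&(X[...,2]<.042); print("knob top0",np.median(X[m],0).round(4),np.ptp(X[m],0).round(3))
p=pickle.load(open("side0.pkl","rb"));X,ok=cloud(p)
m=ok&(abs(X[...,0]-.547)<.04)&(abs(X[...,1]+.282)<.04)&(X[...,2]>.026)&(X[...,2]<.042); print("knob side0",np.median(X[m],0).round(4),np.ptp(X[m],0).round(3))
E
```

```text
top -46 101 z med 41.1 slope -0.007 x [-45.  -8.]
top 0 97 z med 41.2 slope -0.028 x [-46.  -7.]
top 46 128 z med 41.1 slope -0.038 x [-44.   2.]
knob [ 0.5493 -0.2924  0.0346] 18
side -46 80 z med 39.8 slope -0.015 x [-45.  -6.]
side 0 70 z med 39.8 slope -0.009 x [-45.  -8.]
side 46 80 z med 39.8 slope -0.01 x [-45.   1.]
knob [ 0.5456 -0.2773  0.0322] 58
knob top0 [ 0.5459 -0.2814  0.0341] [0.027 0.029 0.012]
knob side0 [ 0.5463 -0.2755  0.0335] [0.026 0.024 0.011]
```

```bash
cat >> h.py <<'E'
XK=-68.
def lidpose(cx,cz,p,y=0,s=None):
    t=np.radians(p); l=np.array([np.cos(t),0,np.sin(t)]); n=np.array([-np.sin(t),0,np.cos(t)])
    return list(c2w(np.array([cx,y,cz])+7*n+62*l)), list(cq(90+p,"y",s))
E
python3 - <<'E'
from h import *
import cv2
D=[0,0,-1]
q0=bot.read_eef_rot()
a=np.array([.5465,-.2807,.007])
bot.move_l(list(a),max_speed=.15,stop_force=10); bot.sleep(.1); st("at")
bot.clamp(50); st("grip")
bot.move_l(list(a+[0,0,.18]),max_speed=.25); st("up")
for s in(1,-1):
    for args in((XK+22,100,15),(XK+22,46,15),(XK,46,10),(XK,46,0)):
        P,q=lidpose(*args,s=s); j=bot.inverse_kinematics(P,q); print(s,args,None if j is None else np.round(j,2))
p=bot.read_camera("side"); cv2.imwrite("pics/s4.png",cv2.resize(p["color"][0:230,250:500],None,fx=3,fy=2.6))
E
```

```text
at t 21.19 tcp [ 0.547 -0.281  0.008] case [-13.7 254.5 -34.8] F [ 0.4 -0.5  0.6] gap 0.0881
grip t 22.16 tcp [ 0.5465 -0.2808  0.007 ] case [-13.7 254.3 -35.9] F [ 0.8 -1.5  0.5] gap 0.0254
up t 23.02 tcp [ 0.5459 -0.2802  0.1852] case [ 59.4 253.8 126.6] F [ 0.4 -0.2 -2.6] gap 0.0256
1 (-46.0, 100, 15) [-0.22  1.01  0.67 -0.08  2.14  1.44]
1 (-46.0, 46, 15) [-0.22  0.98  0.84 -0.08  1.99  1.45]
1 (-68.0, 46, 10) [-0.22  0.98  0.85 -0.06  1.9   1.46]
1 (-68.0, 46, 0) [-0.23  0.86  1.05 -0.05  1.65  1.46]
-1 (-46.0, 100, 15) [-0.22  1.01  0.67 -0.08  2.14 -1.7 ]
-1 (-46.0, 46, 15) [-0.22  0.98  0.84 -0.08  1.99 -1.69]
-1 (-68.0, 46, 10) [-0.22  0.98  0.85 -0.06  1.9  -1.68]
-1 (-68.0, 46, 0) [-0.23  0.86  1.05 -0.05  1.65 -1.68]
```

View pics/s4.png

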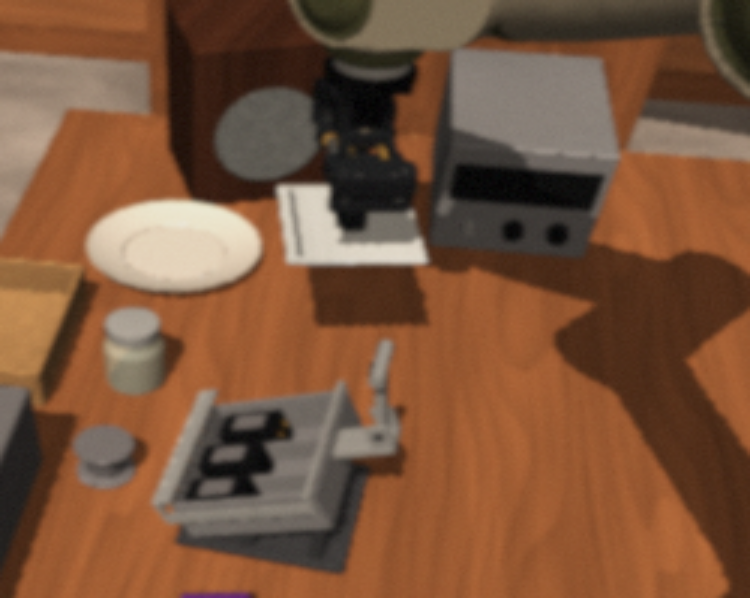

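```bash
python3 - <<'E'
from h import *
import cv2
P,_=lidpose(XK+23,110,15,s=1); r=best(P,lambda s:lidpose(XK+23,110,15,s=s)[1])[0]; s=r[1]; print("s",s,r[0])
bot.move_ptp(P,list(r[2]))
P,q=lidpose(XK+23,62,15,s=s); bot.move_l(P,max_speed=.2); bot.sleep(.15); st("hover")
p=bot.read_camera("side"); cv2.imwrite("pics/s5.png",cv2.resize(p["color"][80:230,250:450],None,fx=4,fy=4))
P,q=lidpose(XK+23,40,15,s=s); print(bot.move_l(P,max_speed=.02,stop_force=4)); st("rim?")
t=np.radians(15); c=w2c(bot.read_eef_pos())-7*np.array([-np.sin(t),0,np.cos(t)])-62*np.array([np.cos(t),0,np.sin(t)]); print("corner",c.round(2))
p=bot.read_camera("side"); cv2.imwrite("pics/s6.png",cv2.resize(p["color"][80:230,250:450],None,fx=4,fy=4))
json.dump({"s":s},open("lid.json","w"))
E
```

```text
s -1 0.8635501553956766
hover t 24.63 tcp [ 0.5994 -0.0313  0.1298] case [12.9  0.6 86.6] F [-0.2  0.2 -2. ] gap 0.0256
True
rim? t 25.5 tcp [ 0.5915 -0.0299  0.1126] case [13.2 -0.  67.7] F [-0.2 -0.2  4. ] gap 0.0256
corner [-4.485e+01 -1.000e-02  4.491e+01]
```

View pics/s6.png

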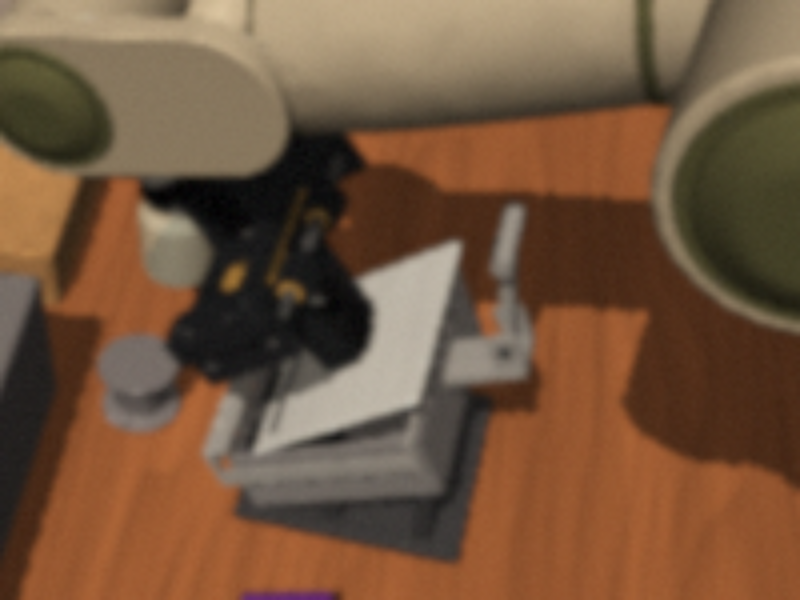

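```bash
python3 - <<'E'
from h import *
import cv2
s=json.load(open("lid.json"))["s"]; zr=45.0
def corner(p):
    t=np.radians(p); return w2c(bot.read_eef_pos())-7*np.array([-np.sin(t),0,np.cos(t)])-62*np.array([np.cos(t),0,np.sin(t)])
def go(cx,cz,p,v=.06,sf=None):
    P,q=lidpose(cx,cz,p,s=s); return bot.move_l(P,max_speed=v,frame=q,stop_force=sf)
go(XK+23,zr+2.4,15); 
print(go(XK+16,zr+2.4,10,.05,5)); bot.sleep(.1); print(corner(10).round(2)); st()
print(go(XK+7,zr+2.4,10,.03,5)); print(corner(10).round(2)); st("in lip")
p=bot.read_camera("side"); cv2.imwrite("pics/s7.png",cv2.resize(p["color"][80:230,250:450],None,fx=4,fy=4))
bot.sleep(.05)
print(go(XK-8,zr+2.4,10,.02,4)); print(corner(10).round(2)); st("wall")
E
```

```text
False
[-5.194e+01  1.000e-02  4.725e+01]
 t 26.2 tcp [ 0.5952 -0.0303  0.1079] case [ 7.9  0.  64.9] F [-0.2 -0.3 -2.3] gap 0.0253
False
[-6.116e+01  3.000e-02  4.714e+01]
in lip t 26.65 tcp [ 0.6035 -0.0312  0.1041] case [-1.3  0.  64.8] F [-0.6 -0.4 -2.9] gap 0.0253
True
[-68.63   0.    46.87]
wall t 27.23 tcp [ 0.6102 -0.0319  0.1008] case [-8.8  0.  64.5] F [-2.3 -0.4  0.7] gap 0.0254
```

View pics/s7.png

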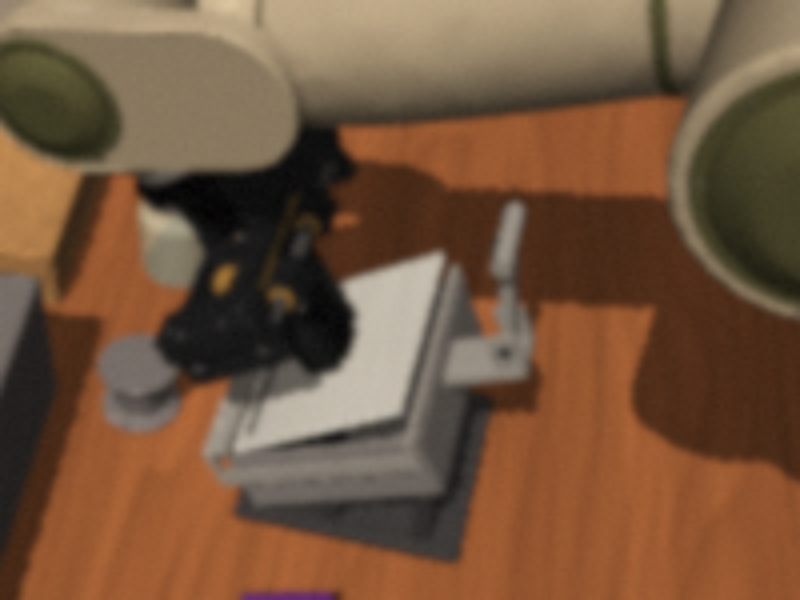

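```bash
python3 - <<'E'
from h import *
import cv2
s=json.load(open("lid.json"))["s"]; zr=45.0
def corner(p):
    t=np.radians(p); return w2c(bot.read_eef_pos())-7*np.array([-np.sin(t),0,np.cos(t)])-62*np.array([np.cos(t),0,np.sin(t)])
def go(cx,cz,p,v=.06,sf=None):
    P,q=lidpose(cx,cz,p,s=s); return bot.move_l(P,max_speed=v,frame=q,stop_force=sf)
go(-66,zr+2.8,10,.04); bot.sleep(.15); st(); F0=np.array(bot.read_contact_force())
print(go(-76,zr+2.8,10,.02,7)); print(corner(10).round(2)); st("wall"); print("dF case",(R.T@(np.array(bot.read_contact_force())-F0)).round(1))
E
```

```text
t 27.63 tcp [ 0.6082 -0.0317  0.1026] case [-6.2 -0.  65.3] F [ 0.  -0.6 -3.1] gap 0.0255
True
[-6.863e+01  2.000e-02  4.733e+01]
wall t 27.93 tcp [ 0.6104 -0.032   0.1012] case [-8.8  0.  65. ] F [-3.7  0.1  0.5] gap 0.0254
dF case [ 4.9 -0.3  1.8]
```

```bash
python3 - <<'E'
from h import *
import cv2
s=json.load(open("lid.json"))["s"]; zr=45.0
def corner(p):
    t=np.radians(p); return w2c(bot.read_eef_pos())-7*np.array([-np.sin(t),0,np.cos(t)])-62*np.array([np.cos(t),0,np.sin(t)])
def go(cx,cz,p,v=.06,sf=None):
    P,q=lidpose(cx,cz,p,s=s); return bot.move_l(P,max_speed=v,frame=q,stop_force=sf)
print(go(-67.9,zr+1.8,6,.03,10)); st("6"); print(corner(6).round(2))
print(go(-67.8,zr+1.2,2.5,.03,10)); st("2.5"); print(corner(2.5).round(2))
print(go(-67.8,zr+.8,0,.03,10)); bot.sleep(.1); st("0"); print(corner(0).round(2))
print(go(-67.8,zr-3,0,.01,5)); st("down"); print(corner(0).round(2))
p=bot.read_camera("side"); cv2.imwrite("pics/s8.png",cv2.resize(p["color"][80:230,250:450],None,fx=4,fy=4))
E
```

```text
False
6 t 28.24 tcp [ 0.6068 -0.0315  0.098 ] case [-6.7 -0.  60.5] F [-0.5 -0.6 -2.4] gap 0.0258
[-6.767e+01 -3.000e-02  4.710e+01]
False
2.5 t 28.54 tcp [ 0.6044 -0.0313  0.0942] case [-6.1  0.  56.1] F [ 0.2  0.3 -2.9] gap 0.0255
[-6.772e+01  1.000e-02  4.640e+01]
False
0 t 28.89 tcp [ 0.6029 -0.0312  0.0914] case [-5.9  0.1 53. ] F [ 0.3 -0.9  0.8] gap 0.0258
[-6.791e+01  5.000e-02  4.598e+01]
True
down t 29.1 tcp [ 0.6029 -0.0311  0.0914] case [-5.9  0.  52.9] F [ 1.5 -0.   5.2] gap 0.0253
[-6.792e+01  2.000e-02  4.594e+01]
```

View pics/s8.png

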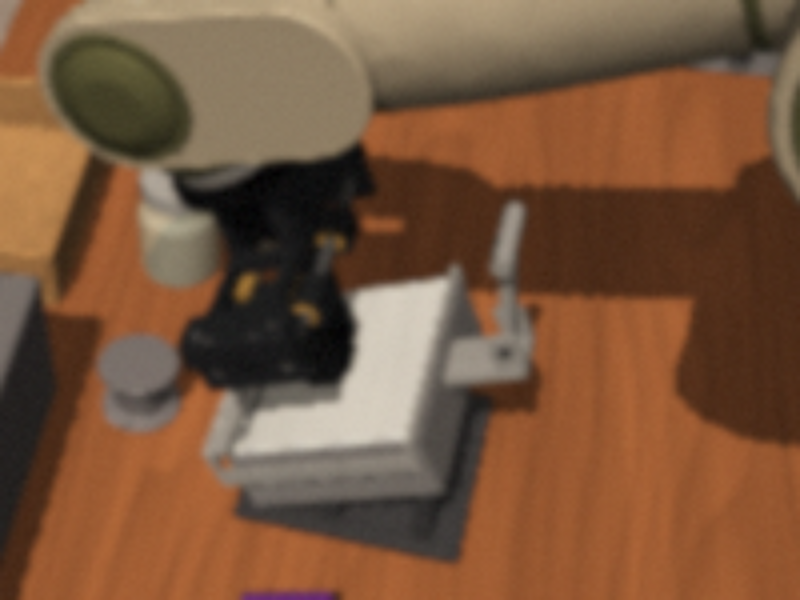

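```bash
python3 - <<'E'
from h import *
import cv2,pickle
bot.let_go(); st("rel")
bot.move_l(list(c2w([-6,0,130])),max_speed=.3)
# stand by behind the clamp
print([ (t[1],round(t[0],2)) for t in best(c2w([165,0,175]),lambda s:cq(40,"y",s))])
r=best(c2w([60,0,220]),lambda s:cq(60,"y",s))
bot.move_ptp(list(c2w([60,0,220])),list(r[0][2])); bot.clamp(20)
r=best(c2w([190,0,190]),lambda s:cq(50,"y",s)); bot.move_ptp(list(c2w([190,0,190])),list(r[0][2])); st("standby")
for n in("side","top"):
    p=bot.read_camera(n); pickle.dump(p,open(n+"9.pkl","wb")); cv2.imwrite(f"pics/{n}9.png",cv2.resize(p["color"][90:240,260:460] if n=="side" else p["color"][150:270,300:460],None,fx=4,fy=4))
    print(n,[(round(d["p"],2),np.round(d["at"])) for d in bot.spot_point("clamp_grip",p)])
E
```

```text
rel t 30.17 tcp [ 0.6026 -0.0311  0.0908] case [-5.8  0.  52.3] F [ 0.1  0.3 -0.4] gap 0.0879
[(-1, np.float64(1.02)), (1, np.float64(2.98))]
standby t 33.1 tcp [ 0.4806 -0.0179  0.2969] case [1.901e+02 1.000e-01 1.907e+02] F [ 0.4  0.8 -0.3] gap 0.0006
side [(0.55, array([140., 376.]))]
top [(0.72, array([240., 366.]))]
```

View pics/side9.png

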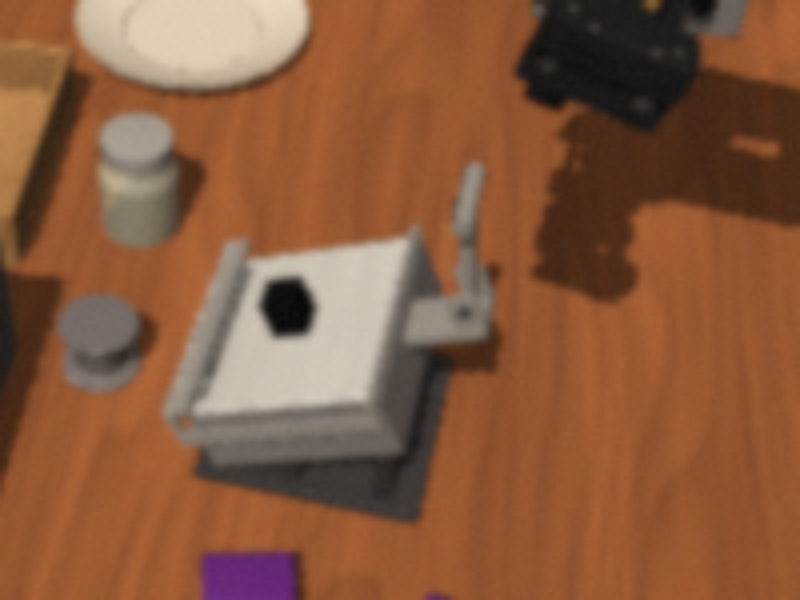

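View pics/top9.png

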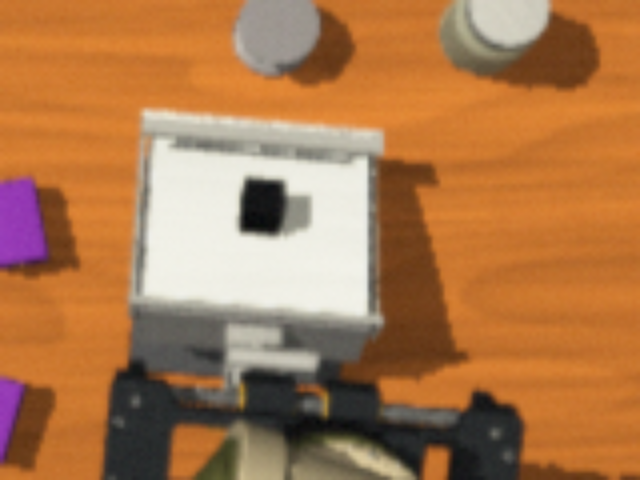

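```bash
cat > chk.py <<'E'
from fit import *
import json,sys
C=json.load(open("case.json"));R=caseR(C["yaw"])
for n in("top","side"):
    p=pickle.load(open(f"{n}{sys.argv[1]}.pkl","rb"));X,ok=cloud(p); P=(X*1000-C["o"])@R
    white=p["color"].min(-1)>120
    m=ok&(abs(P[...,1])<75)&(abs(P[...,2]-50)<12)&(P[...,0]<50)&(P[...,0]>-45)&((abs(P[...,1])>30)|(P[...,0]<-20))
    q=P[m]; A=np.c_[q[:,:2],np.ones(len(q))]; c,res,_,_=np.linalg.lstsq(A,q[:,2],rcond=None); print(n,len(q),"plane",c.round(3),"yrange",np.percentile(q[:,1],[1,99]).round(1))
    p0=pickle.load(open(f"{n}0.pkl","rb"));X0,ok0=cloud(p0);P0=(X0*1000-C["o"])@R
    # clamp points
    m=ok0&(abs(P0[...,1])<28)&(P0[...,2]>72)&(P0[...,0]>85)&(P0[...,0]<180); q=P0[m]; 
    if len(q): f=q[q[:,2]>np.percentile(q[:,2],60)]; print("clamp init top pts",len(q),f.mean(0).round(1), "ang",np.arctan2(f[:,2].mean()-58,112-f[:,0].mean()).round(3))
E
python3 chk.py 9
```

```text
top 1191 plane [-5.000e-03  2.000e-03  4.983e+01] yrange [-71.7  71.5]
clamp init top pts 145 [133.2   0.6 135.2] ang 1.839
side 908 plane [-2.0000e-03  1.4000e-02  4.8205e+01] yrange [-74.2  67.3]
clamp init top pts 165 [133.9  -3.5 133.1] ang 1.855
```

```bash
cat > sw.py <<'E'
from h import *
import cv2,sys,pickle
def wp(a,over=0):
    th=np.interp(a,[0,1.84],[90,50]); t=np.radians(th)
    u=np.array([-np.cos(t),0,-np.sin(t)]); v=np.array([-np.sin(t),0,np.cos(t)]); n=np.array([-np.sin(a),0,-np.cos(a)])
    c=np.array([112-74*np.cos(a),0,58+74*np.sin(a)]); k=np.clip(2*(n@v),0,1)
    return c-6*n-9.5*k*v+over*n, th
S=best(c2w(wp(1.84)[0]),lambda s:cq(50,"y",s))[0][1]
E
python3 - <<'E'
from sw import *
A=np.linspace(1.84,.15,12)
for a in A:
    p,th=wp(a); j=bot.inverse_kinematics(list(c2w(p)),list(cq(th,"y",S)))
    if j is None: print("noIK",a)
p,th=wp(1.84,-15); bot.move_l(list(c2w(p)),max_speed=.2,frame=list(cq(th,"y",S))); st("start")
for i,a in enumerate(A):
    p,th=wp(a); hit=bot.move_l(list(c2w(p)),max_speed=.07,frame=list(cq(th,"y",S)),stop_force=15)
    F=R.T@np.array(bot.read_contact_force()); print(round(a,2),hit,"Fcase",F.round(1),"t",round(bot.read_time_s(),2))
    if hit: break
    if i==5:
        q=bot.read_camera("side"); cv2.imwrite("pics/s10.png",cv2.resize(q["color"][60:240,260:460],None,fx=3,fy=3))
        if np.linalg.norm(F)<1.5: print("no contact?"); break
q=bot.read_camera("side"); cv2.imwrite("pics/s11.png",cv2.resize(q["color"][60:240,260:460],None,fx=3,fy=3))
E
```

```text
start t 33.84 tcp [ 0.4798 -0.0178  0.2183] case [1.589e+02 1.000e-01 1.185e+02] F [-0.4  0.2  0.4] gap 0.0006
1.84 False Fcase [-0.2 -0.7  0.1] t 34.21
1.69 False Fcase [0.8 0.1 0.5] t 34.52
1.53 False Fcase [ 1.4 -0.4  0.9] t 34.83
1.38 False Fcase [ 1.1 -0.7  1. ] t 35.13
1.23 False Fcase [-0.3 -0.8  0.6] t 35.44
1.07 False Fcase [ 0.6 -0.7  1.9] t 35.75
0.92 False Fcase [-0.1  0.3  0.2] t 36.11
0.76 False Fcase [ 0.9 -0.3  0.7] t 36.42
0.61 False Fcase [0.7 0.1 0. ] t 36.74
0.46 False Fcase [-1.  -0.   0.2] t 37.06
0.3 False Fcase [ 0.2 -0.2  0.1] t 37.38
0.15 False Fcase [ 0.5  0.1 -0.4] t 37.69
```

View pics/s11.png

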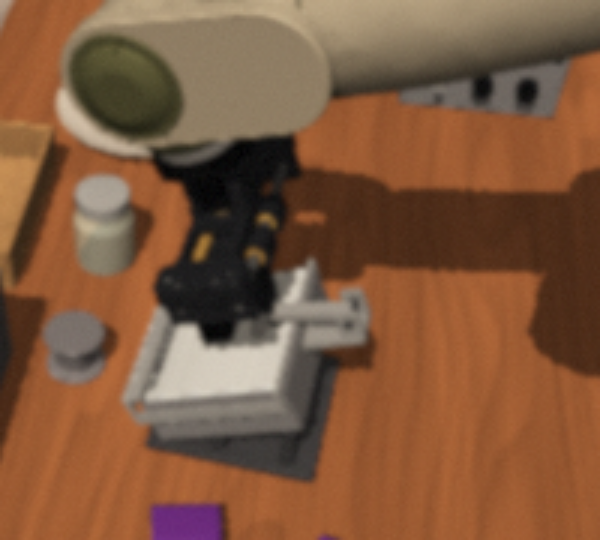

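```bash
python3 - <<'E'
from sw import *
bot.sleep(.1); st()
p,th=wp(0.0,6); hit=bot.move_l(list(c2w(p)),max_speed=.025,frame=list(cq(90,"y",S)),stop_force=9); st("press %s"%hit); print("Fcase",(R.T@np.array(bot.read_contact_force())).round(1))
bot.sleep(.2)
p,th=wp(0.0,-50); bot.move_l(list(c2w(p)),max_speed=.2)
r=bot.read_eef_pos(); bot.move_ptp([.40,-.20,.33],list(quat([0,0,-1],[0,1,0]) if bot.inverse_kinematics([.40,-.20,.33],list(quat([0,0,-1],[0,1,0]))) is not None else quat([0,0,-1],[0,-1,0]))); st()
for n in("side","top"):
    q=bot.read_camera(n); pickle.dump(q,open(n+"12.pkl","wb")); cv2.imwrite(f"pics/{n}12.png",cv2.resize(q["color"][90:240,260:460] if n=="side" else q["color"][150:270,300:460],None,fx=4,fy=4)); cv2.imwrite(f"pics/{n}12f.png",q["color"])
E
python3 chk.py 12; python3 - <<'E'
from fit import *
import json
C=json.load(open("case.json"));R=caseR(C["yaw"])
for n in("top","side"):
    p=pickle.load(open(f"{n}12.pkl","rb"));X,ok=cloud(p); P=(X*1000-C["o"])@R
    m=ok&(abs(P[...,1])<22)&(P[...,2]>54)&(P[...,0]>30)&(P[...,0]<46)
    print(n,"bar pts",m.sum(),"z",np.percentile(P[m][:,2],[10,50,90]).round(1),"x",np.median(P[m][:,0]).round(1))
E
```

```text
t 37.84 tcp [ 0.5688 -0.0274  0.1312] case [41.7 -0.  75.4] F [ 0.1 -0.5 -0.7] gap 0.0005
press True t 38.35 tcp [ 0.5663 -0.0272  0.1201] case [39.4  0.  64.2] F [0.4 0.4 6. ] gap 0.0006
Fcase [ 2.1 -0.4  5.6]
 t 40.12 tcp [ 0.4004 -0.1997  0.3292] case [258.1 189.6 195.7] F [-1.3 -0.3 -0.5] gap 0.0005
top 1200 plane [-4.0000e-03  0.0000e+00  4.9797e+01] yrange [-71.6  71.8]
clamp init top pts 145 [133.2   0.6 135.2] ang 1.839
side 902 plane [-3.0000e-03  1.5000e-02  4.8272e+01] yrange [-74.4  67.3]
clamp init top pts 165 [133.9  -3.5 133.1] ang 1.855
top bar pts 85 z [58.8 62.5 65.8] x 40.3
side bar pts 62 z [58.7 61.2 62.8] x 41.0
```

View pics/side12.png

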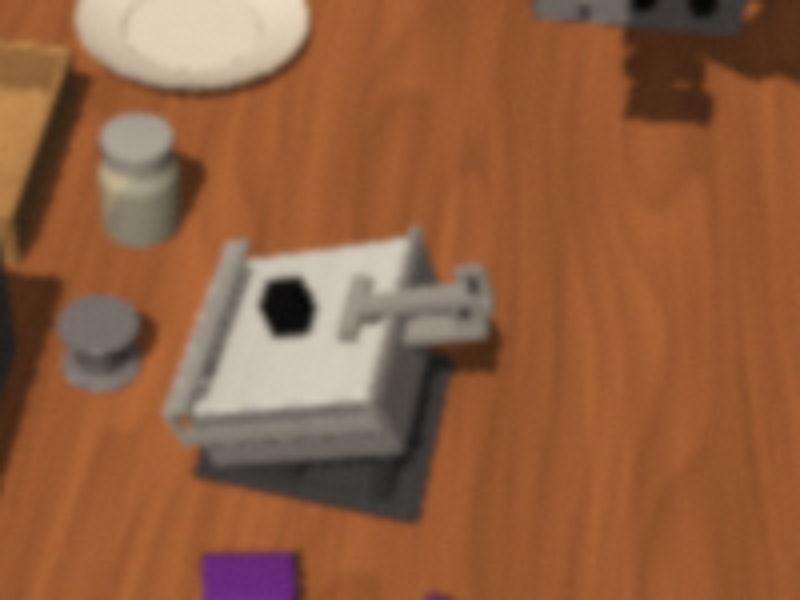

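View pics/top12.png

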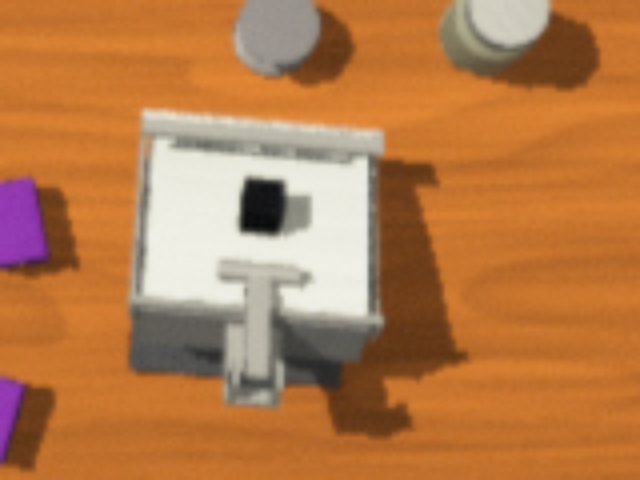

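Clamp looks down. I press once more to be sure the foot really bears on the lid.

```bash
python3 - <<'E'
from sw import *
p,th=wp(0.0,-30); q=best(c2w(p),lambda s:cq(90,"y",s))[0]; 
bot.move_ptp(list(c2w(p)),list(q[2])); bot.move_l(list(c2w(wp(0,-5)[0])),max_speed=.1); bot.sleep(.1); st("pre")
print(bot.move_l(list(c2w(wp(0,1)[0])),max_speed=.012,stop_force=12)); st("p1")
print(bot.move_l(list(c2w(wp(0,6)[0])),max_speed=.012,stop_force=9)); bot.sleep(.1);st("p2")
bot.move_l(list(c2w(wp(0,-60)[0])),max_speed=.2)
o=quat([0,0,-1],[0,1,0]); 
if bot.inverse_kinematics([.40,-.20,.33],list(o)) is None: o=quat([0,0,-1],[0,-1,0])
bot.move_ptp([.40,-.20,.33],list(o)); st("away")
for n in("side","top"):
    c=bot.read_camera(n); pickle.dump(c,open(n+"13.pkl","wb")); cv2.imwrite(f"pics/{n}13.png",c["color"])
E
python3 chk.py 13 | grep plane
```

```text
pre t 41.92 tcp [ 0.57  -0.028  0.125] case [37.9  0.4 70.2] F [-0.8  0.1 -0.5] gap 0.0006
False
p1 t 42.57 tcp [ 0.5677 -0.0273  0.1195] case [37.9 -0.  64.2] F [ 1.5 -0.   6.5] gap 0.0005
True
p2 t 42.92 tcp [ 0.5677 -0.0273  0.1195] case [37.9 -0.  64.2] F [0.9 0.3 5.4] gap 0.0002
away t 44.53 tcp [ 0.4004 -0.1997  0.3292] case [258.1 189.6 195.7] F [-0.7  0.7  0.3] gap 0.0008
top 1202 plane [-7.000e-03  0.000e+00  4.979e+01] yrange [-71.5  71.7]
side 893 plane [-0.0000e+00  1.6000e-02  4.8218e+01] yrange [-73.9  67.6]
```

View pics/top13.png

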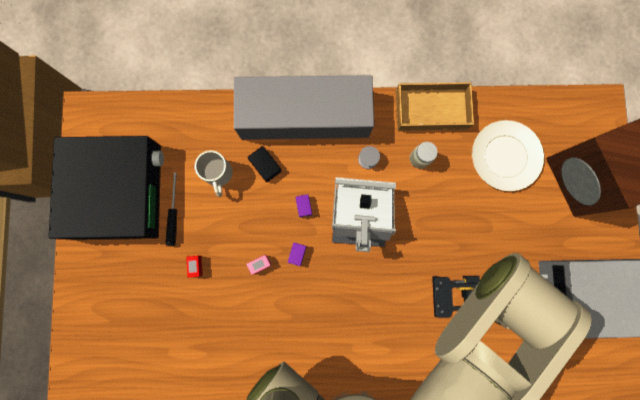

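View pics/side13.png

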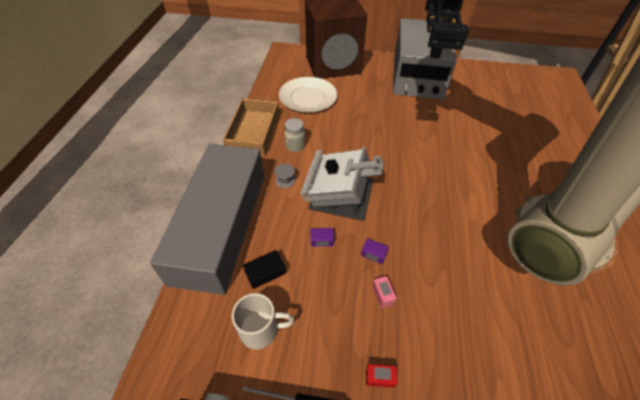

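```bash
python3 -c "
from workcell import bot
bot.hand_in(); print(bot.read_time_s())"
```

```text
the job is handed in; nothing more can be done
the job is handed in; nothing more can be done
```

I finished the job and handed it in at about 44.5 s; no check failed at the end, though some measurements disagreed slightly (below).

- **Pack:** I dropped the black pack the last 13 mm or so into the empty cell (case y = +46). Its top then read at the same height as the other two packs in both cameras: 41.1 mm (top camera) and 39.8 mm (side).
- **Lid:** I found the case centre by touching both sides of the frame, then slid the lid's lower edge under the lip until it met the keeper wall (about 5 N, felt twice). I backed it off about 1.4 mm and lowered it behind the stop until it touched at case z = 45.9 mm. In both cameras it then measured parallel to the rim, with a slope under 0.01 along the case and 0.016 or less across. I centred it side to side from the touch measurement, and the last top picture agreed.
- **Clamp:** I swung it down and pressed twice. Both times the bar stopped at case z = 64.2 mm with a force reading of 5–6 N, which is within measurement error of angle 0.
- **Other things:** the last pictures show everything else where it was, and the arm clear of it all.

**Disagreements:**
- The cameras differed by about 3 mm on the case's y position; the touch measurement settled it, near the top camera's value.
- They also differed by about 1.5 mm in height.
- The first touch on the rim, with the lid tilted, read 44.9 mm; the flat contact read 45.9 mm against the expected 46 mm.

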